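Jack the reactor vessel up against its head and lock it

ROBOT

A 6-joint arm with a two-finger parallel gripper is mounted at the origin on the work surface. World frame = base frame: x ahead of the robot, y to its left, z up, the work surface at z = 0. Lengths are in m, angles in rad, forces in N, time in s.
With the tool pointing down it reaches from about 0.25 to 0.725 m from the base axis. Payload 4 kg.
Tool frame: the origin (TCP) lies on the centre line of the jaws, within the pads' length; the fingertips stand 14 mm ahead of it and the grasp point (between the pads) lies 5 mm behind it; z points along the fingers, y is the direction in which the jaws open and shut (so a half turn about z gives the same grasp; the last joint's range is limited). The gripper opens to 85 mm and grips with 20 to 120 N. Pads are 22 mm wide; open, the fingers measure 114 mm over their backs; the gripper's body (76 mm by 85 mm) begins 54 mm behind the grasp point. The pads swing forward as they close: fully open they stand 13 mm farther back than shut.
Start: joints at [-1.314, 0.241, 0.005, 1.335, 0, 1.571], TCP at [0.127, -0.484, 0.245] pointing down, gripper open.
Joint ranges: [-2.72, 2.72], [-1.05, 1.87], [-1.09, 1.28], [-1.99, 2.15], [-1.42, 1.44], [-3.14, 3.14]. Speed limits (rad/s): [2.79, 2.79, 3.14, 3.14, 3.14, 3.14].

INTERFACE

Orientations are given as a unit quaternion [w, x, y, z].
In Python, from bench import bot gives the robot as it stands. The module is installed in compiled form; this text tells all that it offers.
- The arm moves only by the tool apply_moves, never from a script. Its argument "commands" is a list of rows, each a list of 2 entries, a list of its own where there are three numbers: the shift along the world's x, y, z in mm, then the turn about the world's z in degrees. A call has 1 to 5 rows; each row shifts and turns the commanded pose from where the row before left it; what a row does not reach is not made up. A row lasts 1/10 s, in which the tool goes at most 50 mm and 8.59 degrees, less where a joint would pass 70% of its speed; a pose out of reach is approached as far as the arm can. A call is refused whole if a number of a shift passes 50 or a number of a turn 8.59, either way. A call with a gripper value outside its range is refused whole. "hand" is the opening, from 0 (shut) to 1 (fully open), set as the call begins (left out, the last holds). The fingers move at their own pace and stop on an object; the grip force is fixed at half the most. Time passes only in rows, so rows that do not move let the fingers close. It gives the time, the measured TCP pose, the force and the opening at its end, in the units of the state.
- bot.sense(): the state, without advancing time (a new reading comes with each control period).
- bot.capture(name): name is "side" or "top" or "wrist"; returns a dict with "frame" (480x640x3 uint8, red, green, blue), "fx", "fy", "cx", "cy" (pixels), "D" ([k1, k2, p1, p2, k3] as OpenCV has them; the pictures are not rectified), "xyz" and "rotation" of the camera in the world. Camera axes: x right, y down, z forward; pixel columns grow to the right and rows downward; lengths in m; the calibration is good to about 2 mm. A picture is of the moment at which its call begins. There is no depth.
- bot.job_done(): hands the job in, once; it reports no verdict.
The state is a dict: "time_s": time; "q": joint angles; "qd": joint speeds; "joint_efforts": joint torques, N m; "eef_pos": TCP position; "ee_rot": TCP orientation; "force": force on the tool from outside, world axes, zero at the start; "torque": the same for the moment, N m; "opening": finger opening in m.
Only numpy, scipy, OpenCV 4.12 (cv2) and the standard library are available. Lean on these libraries where they do the work, as an engineer would, in place of code of your own. Each camera call takes 0.05 s, during which the arm holds its last target.

TASK

Close the bench reactor: wind the crank of the scissor jack clockwise until the vessel's flange has come up and bears firmly on the gasket in the head, stopping on the rise of the crank load before the gasket is crushed. Then let go of the crank and swing the yellow lever of the locking ring fully home, leaving the rest of the bench as it stands.

Things in the scene. Friction and masses are not known exactly. Their poses are not given: they have to be found in the camera images.
- stand: Reactor stand, fixed: steel base plate 220 x 340 x 12 mm carrying a scissor jack (platform 160 x 200 mm). Origin at bench level on the common vertical axis of jack, vessel, head and locking ring; z up. The jack's screw runs along its y, the crank is at the -y end. A 32 mm column, 412 mm high, stands at x +50, y +165 mm. Place and yaw vary.
- crank_axis (a point): Point on the crank's level turning axis, level with the middle of the grip: 192 mm from the stand's origin along the stand's -y, 92 mm above the bench. Axes as the stand's; it stays where it is.
- crank_grip (a point): Middle of the crank's red grip, a sleeve of 20 mm diameter, 78 mm long, along the stand's y, that spins freely on its pin and circles crank_axis at 45 mm radius in the stand's x-z plane. The crank arm (8 mm thick) lies 43 to 51 mm from this point towards +y; the -y end is free and nothing stands above.
- crank (a joint): Crank angle (rad), 0 = grip straight up, grows clockwise seen looking along the stand's +y (circle's top goes to the stand's +x); starts at -1 to 1. Each radian raises the vessel 2 mm. Slow plain winding takes 11 to 12 N along the circle at the grip, and 7 N more per further radian once the flange meets the gasket (after a quick stroke the resting grip reads less). The screw stays put when let go.
- vessel: Stainless vessel, 110 mm diameter, 115 mm high, with a 128 mm flange on top, standing in a cup on the jack's platform; it only goes up and down. Origin at the centre of its underside; the flange's top face is 115 mm above it.
- head: Fixed reactor head, a steel disc 152 mm wide, 26 mm thick; origin at the centre of its underside, fittings up to 125 mm above. A cream gasket hangs 3.5 to 8.5 mm below the underside (worn, exact height unknown), 1 to 18 mm above the flange at the start. It is firmly seated at 70 to 200 N, i.e. 3 to 9 N above the plain winding force at the crank grip (aim for 6 N above), and crushed beyond.
- lock_lever (a point): Middle of the yellow grip of the locking ring's lever: a level radial grip of 20 mm diameter, 132 to 168 mm from the stand's vertical axis, on a 12 mm bar (92 to 150 mm), both 5 mm below the underside of the head. It closes by going round the axis clockwise seen from above (from the stand's -x towards +y), takes about 3.5 N at the grip and stays where left.
- lock_ring (a joint): Angle of the locking ring (rad): 0 open (lever 0.2 rad short of the stand's -x, on its -y side), 0.95 fully home at the stop (lever 0.75 rad past -x, towards +y). Starts between 0 and 0.2.
- pipette_rack: Yellow pipette rack, 100 x 160 x 130 mm, with glass pipettes; loose bystander on the bench, origin at its underside. Leave it alone.
- flask: Conical glass flask, 88 mm wide, 124 mm high; loose bystander on the bench, origin at its underside. Leave it alone.
- reagent_bottle: Black plastic jar, 72 mm wide, 135 mm high; loose bystander on the bench, origin at its underside. Leave it alone.
- wash_bottle: White wash bottle with red top and spout, 66 mm wide, 185 mm high; loose bystander on the bench, origin at its underside. Leave it alone.
- beaker: Glass beaker, 70 mm wide, 85 mm high; loose bystander on the bench, origin at its underside. Leave it alone.
- spanner: Steel open spanner, 170 mm long; loose bystander on the bench, origin at its underside. Leave it alone.
- spare_gasket: Loose cream spare gasket ring, 124 mm wide, 8 mm thick; loose bystander on the bench, origin at its underside. Leave it alone.

How it is judged:
By the outcome, as a careful person would: the job done as asked, in the order asked, and still so for the second after the job is handed in, with the robot touching nothing.
It also fails if it takes over 72 s, if anything falls off the work surface, if the arm or the gripper's body presses on something with over 40 N, if the wrist force passes 120 N, or if a joint passes its speed limit or range.

## Working session

There is one attempt and no reset: what is moved stays moved. The work goes in short steps, Python scripts to look and compute and a tool call to move; the robot and the scene stay as the last step left them, time stands still between calls to the robot, and variables do not carry over. Pictures are saved under pics/ and viewed, and the job is handed in when it is done.

Besides the shell and the picture viewer there is one more tool, called after ">>>" as name(argument=value, ...), one argument or row to a line, values as JSON. apply_moves: Moves the arm, as the interface text tells. Its arguments: {"type":"object","properties":{"commands":{"type":"array","items":{"type":"array"}},"hand":{"type":"number"}},"required":["commands"]}

```bash
mkdir -p pics
cat > h.py <<'E'
from bench import bot
import numpy as np, cv2, json
def cap(n,f):
    c=bot.capture(n); cv2.imwrite('pics/'+f+'.png',c['frame'][:,:,::-1])
    np.savez('pics/'+f+'.npz',**{k:np.array(v) for k,v in c.items()}); return c
def load(f): return dict(np.load('pics/'+f+'.npz'))
def K(c): return np.array([[c['fx'],0,c['cx']],[0,c['fy'],c['cy']],[0,0,1]],float)
def ray(c,u,v):
    p=cv2.undistortPoints(np.array([[[u,v]]],float),K(c),np.array(c['D'],float)).ravel()
    R=np.array(c['rotation']); 
    d=R@np.array([p[0],p[1],1]); return np.array(c['xyz'],float),d/np.linalg.norm(d)
def onz(c,u,v,z):
    o,d=ray(c,u,v); return o+d*(z-o[2])/d[2]
def tri(*obs):
    A=np.zeros((3,3));b=np.zeros(3);L=[]
    for c,u,v in obs:
        o,d=ray(c,u,v);P=np.eye(3)-np.outer(d,d);A+=P;b+=P@o;L.append((o,P))
    x=np.linalg.solve(A,b); return x,[np.linalg.norm(P@(x-o)) for o,P in L]
def proj(c,X):
    R=np.array(c['rotation']); rv=cv2.Rodrigues(R.T)[0]; 
    return cv2.projectPoints(np.array(X,float).reshape(-1,1,3),rv,-R.T@np.array(c['xyz'],float),K(c),np.array(c['D'],float))[0].reshape(-1,2)
E
python3 - <<'E'
from h import *
for n in ['side','top','wrist']:
    c=cap(n,n+'0'); print(n,c['xyz'],np.round(c['rotation'],3).tolist(),c['fx'],c['D'])
print(bot.sense())
E
```

```text
side [-0.46737652 -0.23367276  1.45121864] [-0.252, 0.741, -0.589, 0.203] 507.06567710780405 [-0.02437751  0.          0.          0.          0.        ]
top [ 0.38544641 -0.01009712  1.68317373] [-0.032, 0.707, -0.706, 0.02] 608.4188822609116 [-0.01983309  0.          0.          0.          0.        ]
wrist [ 0.2060877  -0.46233091  0.37255835] [0.126, 0.782, -0.603, -0.098] 330.88076450749645 [-0.04659334  0.          0.          0.          0.        ]
{'time_s': 0.15, 'q': array([-1.31398387e+00,  2.41267137e-01,  4.04802299e-03,  1.33518470e+00,
        1.50283384e-05,  1.57082529e+00]), 'qd': array([ 0.00127607, -0.00153906,  0.00295034, -0.00038767, -0.00152746,
       -0.00041854]), 'joint_efforts': array([-1.03251121e-03, -3.72634542e+01,  2.52638698e+01,  1.23366920e-02,
        4.84272812e-05, -2.59258343e-06]), 'eef_pos': array([ 0.1268909 , -0.4831719 ,  0.24460931]), 'ee_rot': array([-7.98085873e-04,  9.91768776e-01,  1.28039244e-01, -9.54813598e-05]), 'force': array([ 0.08329238,  0.20469236, -0.53410531]), 'torque': array([-0.00596112, -0.00447787,  0.02784028]), 'opening': 0.08540716795317913}
```

```bash
sed -i "s/R=np.array(c\['rotation'\])/R=rot(c)/" h.py
cat >> h.py <<'E'
from scipy.spatial.transform import Rotation as Ro
def rot(c):
    q=np.array(c['rotation'],float); return Ro.from_quat(q[[1,2,3,0]]).as_matrix()
E
python3 -c "
from h import *
for n in ['side0','top0','wrist0']:
  c=load(n);print(np.round(rot(c),2).tolist())"
```

```text
[[0.22, -0.77, 0.6], [-0.97, -0.18, 0.14], [0.0, -0.61, -0.79]]
[[0.0, -1.0, 0.07], [-1.0, -0.0, 0.02], [-0.02, -0.07, -1.0]]
[[0.25, -0.92, -0.31], [-0.97, -0.24, -0.08], [-0.0, 0.32, -0.95]]
```

View pics/side0.png

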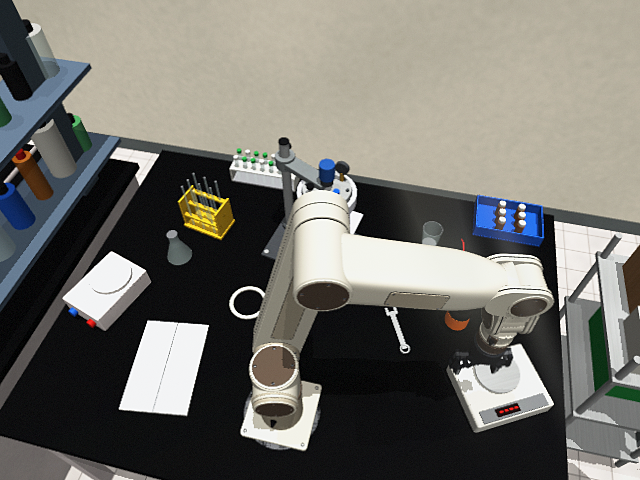

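View pics/top0.png

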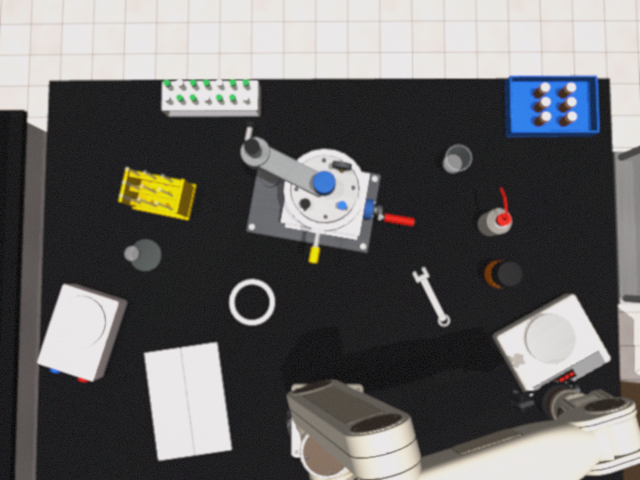

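View pics/wrist0.png

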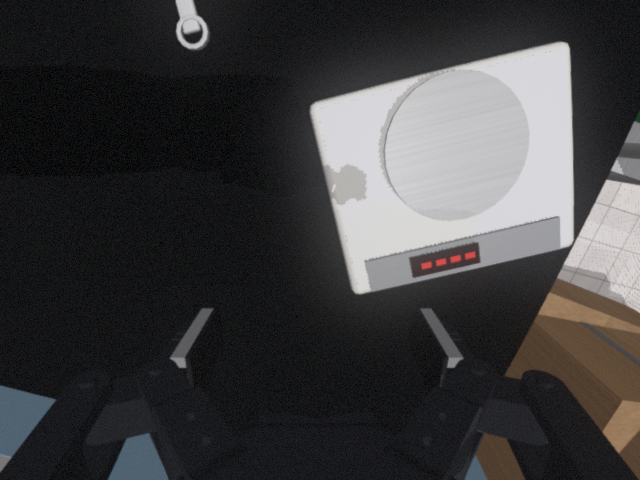

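```bash
python3 - <<'E'
from h import *
c=load('top0')
for n,u,v,z in [('gripA',384,218,.12),('gripB',413,222,.12),('lever',314,256,.3),('column top',255,150,.412),('plateBR',367,248,.012),('plateBL',251,227,.012),('plateTR',378,178,.012),('bottle',495,222,.1),('spanner',422,272,0),('beaker',457,158,.05)]:
    print(n,onz(c,u,v,z).round(3))
E
python3 -c "
import cv2;a=cv2.imread('pics/top0.png')[110:310,210:450];cv2.imwrite('pics/c.png',cv2.resize(a,None,fx=3.2,fy=3,interpolation=2))"
```

```text
gripA [ 0.538 -0.147  0.12 ]
gripB [ 0.528 -0.221  0.12 ]
lever [0.434 0.028 0.3  ]
column top [0.655 0.151 0.412]
plateBR [ 0.466 -0.109  0.012]
plateBL [0.524 0.211 0.012]
plateTR [ 0.66  -0.14   0.012]
bottle [ 0.53  -0.437  0.1  ]
spanner [ 0.401 -0.261  0.   ]
beaker [ 0.708 -0.352  0.05 ]
```

View pics/c.png

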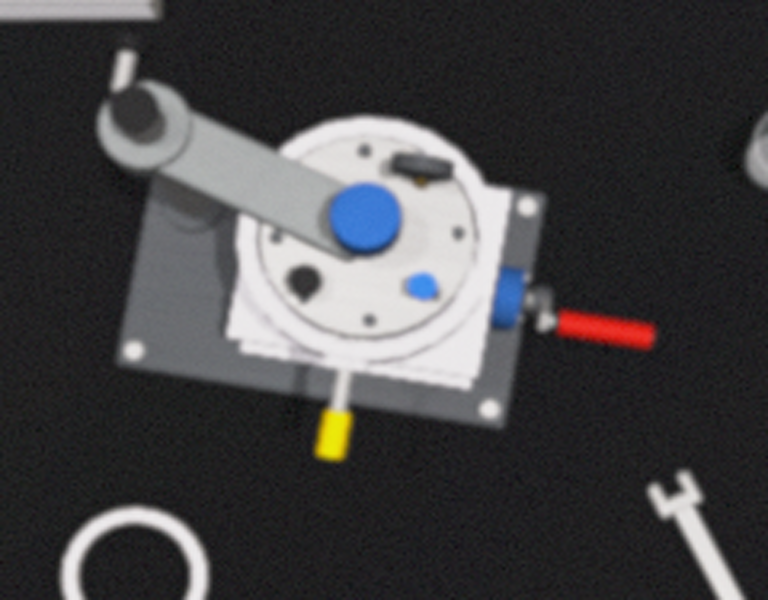

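>>> apply_moves(
  commands=[
    [[30,30,20],8.5],
    [[33,32,15],8.5],
    [[33,32,10],8.5],
    [[33,32,10],8.5],
    [[33,32,10],8.5],
  ],
)

```text
time_s: 0.65
eef_pos: [0.2898, -0.3241, 0.3106]
ee_rot: [-0.0, 0.877, 0.481, 0.0]
force: [-0.6, -0.4, -0.3]
opening: 0.0854
```

>>> apply_moves(
  commands=[
    [[33,32,10],8.5],
    [[33,32,0],8.5],
    [[33,32,0],8.5],
    [[33,32,0],8.5],
    [[33,32,0],8.5],
  ],
)

```text
time_s: 1.15
eef_pos: [0.455, -0.164, 0.3202]
ee_rot: [-0.0, 0.642, 0.766, -0.0]
force: [-0.4, -1.5, 0.1]
opening: 0.0854
```

>>> apply_moves(
  commands=[
    [[0,0,0],8.5],
    [[0,0,0],8.5],
    [[0,0,0],8.5],
    [[0,0,0],8.5],
    [[0,0,0],8.5],
  ],
)

```text
time_s: 1.65
eef_pos: [0.4539, -0.1654, 0.3199]
ee_rot: [-0.0, 0.321, 0.947, 0.0]
force: [0.1, -0.6, 0.4]
opening: 0.0853
```

>>> apply_moves(
  commands=[
    [[0,0,0],8.5],
    [[0,0,0],8.5],
    [[0,0,0],8.5],
    [[0,0,0],8.5],
    [[0,0,0],8.5],
  ],
)

```text
time_s: 2.15
eef_pos: [0.4538, -0.1655, 0.3199]
ee_rot: [-0.0, -0.044, 0.999, 0.0]
force: [0.4, -0.3, -0.2]
opening: 0.0851
```

>>> apply_moves(
  commands=[
    [[0,0,0],8.5],
    [[0,0,0],8.5],
    [[0,0,0],8.5],
    [[0,0,0],8.5],
    [[0,0,0],8.5],
  ],
)

```text
time_s: 2.65
eef_pos: [0.4538, -0.1655, 0.3199]
ee_rot: [-0.0, -0.403, 0.915, 0.0]
force: [-0.2, 0.2, -0.4]
opening: 0.0856
```

>>> apply_moves(
  commands=[
    [[0,0,0],8.5],
    [[0,0,0],8.5],
    [[0,0,0],8.5],
    [[0,0,0],8],
  ],
)

```text
time_s: 3.05
eef_pos: [0.4538, -0.1655, 0.3199]
ee_rot: [-0.0, -0.65, 0.76, 0.0]
force: [-0.8, 0.9, -0.9]
opening: 0.0853
```

Run:
```python
from h import *
for n in ['side','wrist']:
    c=cap(n,n+'1')
s=bot.sense();print(s['time_s'],s['eef_pos'],s['ee_rot'],s['q'],s['force'])
```

```text
3.15 [ 0.45380985 -0.16556934  0.31995423] [-2.03931868e-04 -6.47420078e-01  7.62133236e-01  3.62904253e-04] [-3.49838690e-01  1.87970483e-01  1.30597379e-01  1.51425577e+00
  3.99305004e-06 -1.75822767e+00] [ 0.53477742 -0.11452547  0.54721857]
```

View pics/side1.png

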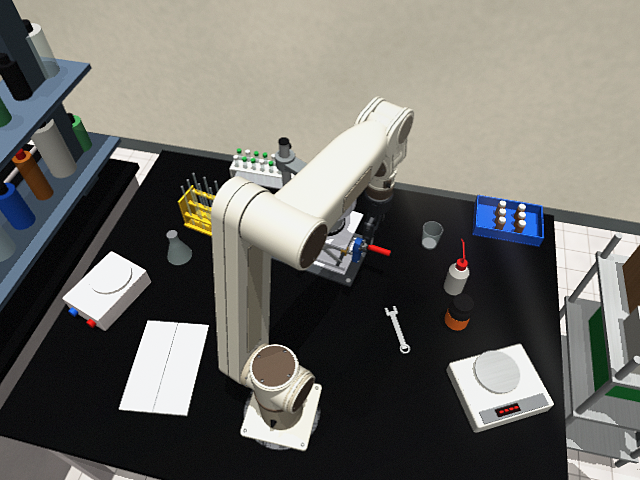

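View pics/wrist1.png

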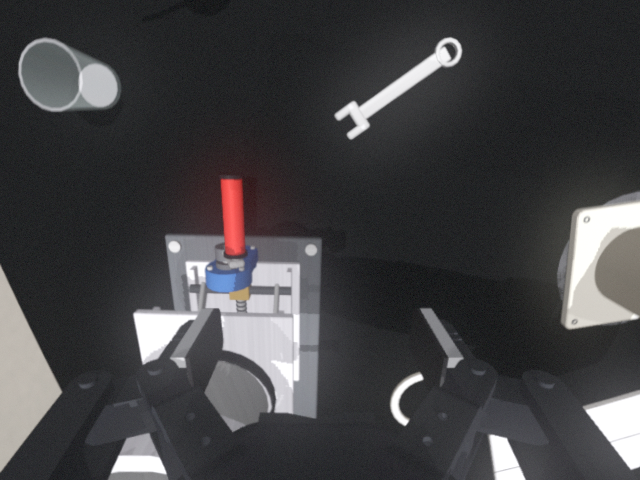

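```bash
cat >> h.py <<'E'
def redgrip(c,box,col='red'):
    h=cv2.cvtColor(np.ascontiguousarray(c['frame']),cv2.COLOR_RGB2HSV)
    if col=='red': m=((h[...,0]<6)|(h[...,0]>174))&(h[...,1]>150)&(h[...,2]>70)
    else: m=(abs(h[...,0].astype(int)-29)<5)&(h[...,1]>150)&(h[...,2]>70)
    u0,v0,u1,v1=box; k=np.zeros(m.shape,bool);k[v0:v1,u0:u1]=1
    m=(m&k).astype(np.uint8); n,l,s,ce=cv2.connectedComponentsWithStats(m)
    i=1+np.argmax(s[1:,4]); ys,xs=np.nonzero(l==i); p=np.stack([xs,ys],1).astype(float)
    rr=cv2.minAreaRect(p.astype(np.float32)); b=cv2.boxPoints(rr)
    e=sorted([(np.linalg.norm(b[i]-b[(i+1)%4]),tuple((b[i]+b[(i+1)%4])/2)) for i in range(4)])[:2]
    return s[i,4],ce[i],rr,[np.array(x[1]) for x in e]
E
python3 - <<'E'
from h import *
t,s,w=load('top0'),load('side1'),load('wrist1')
R={}
for n,c,b in [('t',t,(370,200,430,240)),('s',s,(355,235,400,265)),('w',w,(200,160,260,270))]:
    r=redgrip(c,b); R[n]=r; print(n,r)
# order ends by stand -y: t by u, w by v
et=sorted(R['t'][3],key=lambda p:-p[0]); es=sorted(R['s'][3],key=lambda p:-p[0]); ew=sorted(R['w'][3],key=lambda p:p[1])
for i in range(2):
    print('end',i,tri((t,*et[i]),(w,*ew[i])),tri((s,*es[i]),(w,*ew[i])),tri((t,*et[i]),(s,*es[i]),(w,*ew[i])))
c=[tri((t,*R['t'][1]),(s,*R['s'][1]),(w,*R['w'][1]))]; print(c)
# plate corners screws
for u,v in [(174,246),(311,250)]: print('bolt w',onz(w,u,v,.014))
for u,v in [(362.8,246.2),(251.8,226.8),(375,178.6)]: print('bolt t',onz(t,u,v,.014))
# plate edges
for u,v in [(167,235),(322,237),(167+0.2*0,235),(318,417)]: print('plate w',onz(w,u,v,.012))
E
```

```text
t (np.int32(300), array([399.10333333, 219.50333333]), ((399.24322509765625, 219.54052734375), (30.249412536621094, 9.86393928527832), 9.462322235107422), [array([384.3243 , 217.05405], dtype=float32), array([414.16214, 222.02701], dtype=float32)])
s (np.int32(135), array([379.19259259, 249.47407407]), ((378.75, 249.25003051757812), (23.084625244140625, 5.692099571228027), 18.434947967529297), [array([367.8    , 245.60004], dtype=float32), array([389.7    , 252.90002], dtype=float32)])
w (np.int32(1559), array([232.7979474 , 214.72097498]), ((233.1034698486328, 216.2586212158203), (75.81013488769531, 22.255645751953125), 86.633544921875), [array([230.87761, 178.41896], dtype=float32), array([235.32933, 254.09828], dtype=float32)])
end 0 (array([ 0.52514928, -0.22070917,  0.14446864]), [np.float64(0.0005651977306041242), np.float64(0.0005651977306041815)]) (array([ 0.52874795, -0.21966559,  0.1292246 ]), [np.float64(0.0005887495728867601), np.float64(0.0005887495728866902)]) (array([ 0.52669682, -0.22076805,  0.13340866]), [np.float64(0.0018117582010236234), np.float64(0.0011072919269
[... 309 characters left out ...]
3863, -0.14588271,  0.13408475]), [np.float64(0.0006721240098461404), np.float64(0.001108842045808919), np.float64(0.0015077928996989414)])
[(array([ 0.53383499, -0.18461127,  0.13080065]), [np.float64(0.0005208505670309224), np.float64(0.0004319420856722375), np.float64(0.0008566370169390578)])]
bolt w [ 0.66108773 -0.13089252  0.014     ]
bolt w [ 0.47269851 -0.09595054  0.014     ]
bolt t [ 0.47088141 -0.09763371  0.014     ]
bolt t [0.52428587 0.20810721 0.014     ]
bolt t [ 0.65806745 -0.1320402   0.014     ]
plate w [ 0.66724568 -0.14748522  0.012     ]
plate w [ 0.4548612  -0.11171283  0.012     ]
plate w [ 0.66724568 -0.14748522  0.012     ]
plate w [0.50880096 0.20549799 0.012     ]
```

>>> apply_moves(
  commands=[
    [[40,-18,-20],-0.8],
    [[37,-18,-30],0],
    [[0,0,-45],0],
    [[0,0,-45],0],
    [[0,0,-20],0],
  ],
  hand=1,
)

```text
time_s: 3.65
eef_pos: [0.5276, -0.2003, 0.1554]
ee_rot: [-0.002, -0.641, 0.768, 0.004]
force: [-0.2, -1.0, -0.4]
opening: 0.085
```

Run:
```python
from h import *
for n in ['wrist']:
    c=cap(n,n+'2')
s=bot.sense();print(s['time_s'],s['eef_pos'],s['ee_rot'],s['q'],s['force'])
```

```text
3.7 [ 0.52650994 -0.19987983  0.15341526] [-0.00297971 -0.64092334  0.76758062  0.0053275 ] [-3.62839396e-01  4.27340543e-01  2.65094663e-02  1.18217364e+00
  2.78364866e-05 -1.75427177e+00] [-1.17009158  0.34083444 -1.92909813]
```

View pics/wrist2.png

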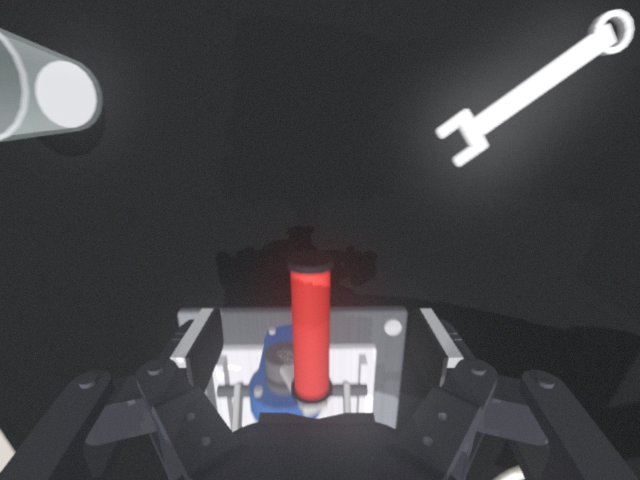

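Run:
```python
from h import *
w2,w,t=load('wrist2'),load('wrist1'),load('top0')
r=redgrip(w2,(270,240,350,420)); e=sorted(r[3],key=lambda p:p[1]); print(r)
e1=sorted(redgrip(w,(200,160,260,270))[3],key=lambda p:p[1])
for i in range(2): print(tri((w,*e1[i]),(w2,*e[i])), onz(w2,*e[i],.132))
```

```text
(np.int32(3639), array([309.53751031, 322.19923056]), ((310.0, 333.5), (125.0, 40.0), 90.0), [array([310., 271.], dtype=float32), array([310., 396.], dtype=float32)])
(array([ 0.52729352, -0.21948198,  0.13627305]), [np.float64(0.00039407623534023193), np.float64(0.0003940762353399346)]) [ 0.52801882 -0.21747089  0.132     ]
(array([ 0.54077616, -0.14525959,  0.13658567]), [np.float64(0.0009103065524656375), np.float64(0.0009103065524657077)]) [ 0.54251973 -0.14053859  0.132     ]
```

>>> apply_moves(
  commands=[
    [[1,0,-15],0],
    [[0,0,-15],0],
    [[0,0,0],0],
  ],
)

```text
time_s: 4.0
eef_pos: [0.5302, -0.2008, 0.1295]
ee_rot: [-0.001, -0.641, 0.767, 0.002]
force: [-0.9, -0.0, -0.6]
opening: 0.0855
```

>>> apply_moves(
  commands=[
    [[0,0,0],0],
    [[0,0,0],0],
    [[0,0,0],0],
    [[0,0,0],0],
    [[0,0,0],0],
  ],
  hand=0,
)

```text
time_s: 4.5
eef_pos: [0.5306, -0.2013, 0.1315]
ee_rot: [-0.001, -0.642, 0.767, 0.0]
force: [-3.7, 0.1, 4.8]
opening: 0.0182
```

>>> apply_moves(
  commands=[
    [[0,0,0],0],
    [[0,0,0],0],
  ],
)

```text
time_s: 4.7
eef_pos: [0.5306, -0.2013, 0.1315]
ee_rot: [-0.0, -0.642, 0.767, 0.0]
force: [-4.8, 0.3, 5.8]
opening: 0.0179
```

```bash
cat > plan.py <<'E'
import sys,numpy as np
a=np.deg2rad(-10.1);xh=np.array([np.cos(a),np.sin(a)])
CX,CZ,R=576.5,90.,45.
def P(t): return np.array([*( (CX-559.4+R*np.sin(t))*xh), CZ+R*np.cos(t)])+[532,-202,0]
def plan(cmd,t0,step,ncalls,n=5):
    cmd=np.array(cmd,float);t=t0
    for k in range(ncalls):
        rows=[]
        for i in range(n):
            t+=step;d=np.round(P(t)-cmd,1);cmd=cmd+d;rows.append([d.tolist(),0])
        print('th %.2f'%t,rows,'cmd',cmd.round(1).tolist())
def ft(F,t):
    F=np.array(F);f=F[:2]@xh
    return -(f*np.cos(t)-F[2]*np.sin(t)), f*np.sin(t)+F[2]*np.cos(t)
E
python3 -c "
from plan import *
plan([532,-202,130],-.39,.1,7)"
```

```text
th 0.11 [[[4.2, -0.7, 3.1], 0], [[4.3, -0.8, 1.1], 0], [[4.4, -0.8, 0.6], 0], [[4.4, -0.8, 0.2], 0], [[4.4, -0.8, -0.3], 0]] cmd [553.7, -205.9, 134.7]
th 0.61 [[[4.4, -0.7, -0.7], 0], [[4.2, -0.8, -1.1], 0], [[4.2, -0.7, -1.6], 0], [[4.0, -0.8, -2.0], 0], [[3.7, -0.6, -2.4], 0]] cmd [574.2, -209.5, 126.9]
th 1.11 [[[3.5, -0.6, -2.8], 0], [[3.2, -0.6, -3.1], 0], [[2.9, -0.5, -3.4], 0], [[2.6, -0.5, -3.7], 0], [[2.1, -0.4, -3.9], 0]] cmd [588.5, -212.1, 110.0]
th 1.61 [[[1.8, -0.3, -4.1], 0], [[1.3, -0.2, -4.3], 0], [[1.0, -0.2, -4.4], 0], [[0.5, -0.1, -4.5], 0], [[0.0, 0.0, -4.5], 0]] cmd [593.1, -212.9, 88.2]
th 2.11 [[[-0.4, 0.1, -4.4], 0], [[-0.8, 0.1, -4.5], 0], [[-1.3, 0.3, -4.3], 0], [[-1.7, 0.3, -4.1], 0], [[-2.0, 0.3, -4.0], 0]] cmd [586.9, -211.8, 66.9]
th 2.61 [[[-2.5, 0.5, -3.7], 0], [[-2.8, 0.5, -3.5], 0], [[-3.2, 0.5, -3.2], 0], [[-3.4, 0.6, -2.8], 0], [[-3.7, 0.7, -2.5], 0]] cmd [571.3, -209.0, 51.2]
th 3.11 [[[-3.9, 0.7, -2.1], 0], [[-4.1, 0.7, -1.6], 0], [[-4.3, 0.8, -1.3], 0], [[-4.4, 0.8, -0.8], 0], [[-4.4, 0.8, -0.4], 0]] cmd [550.2, -205.2, 45.0]
```

>>> apply_moves(
  commands=[
    [[4.2,-0.7,3.1],0],
    [[4.3,-0.8,1.1],0],
    [[4.4,-0.8,0.6],0],
    [[4.4,-0.8,0.2],0],
    [[4.4,-0.8,-0.3],0],
  ],
)

```text
time_s: 5.2
eef_pos: [0.5484, -0.2044, 0.1355]
ee_rot: [-0.003, -0.642, 0.767, 0.004]
force: [-12.8, 2.1, 11.2]
opening: 0.018
```

```bash
sed -i 's/576.5,90/576.5,92/' plan.py; python3 -c "
from plan import *
print(ft([-12.8,2.1,11.2],.04))
plan([553.7,-205.9,134.7],.11,.1,2)"
```

```text
(np.float64(13.407416826076863), np.float64(10.672383096112583))
th 0.61 [[[4.4, -0.7, 1.3], 0], [[4.2, -0.8, -1.1], 0], [[4.2, -0.7, -1.6], 0], [[4.0, -0.8, -2.0], 0], [[3.7, -0.6, -2.4], 0]] cmd [574.2, -209.5, 128.9]
th 1.11 [[[3.5, -0.6, -2.8], 0], [[3.2, -0.6, -3.1], 0], [[2.9, -0.5, -3.4], 0], [[2.6, -0.5, -3.7], 0], [[2.1, -0.4, -3.9], 0]] cmd [588.5, -212.1, 112.0]
```

>>> apply_moves(
  commands=[
    [[4.4,-0.7,1.3],0],
    [[4.2,-0.8,-1.1],0],
    [[4.2,-0.7,-1.6],0],
    [[4.0,-0.8,-2.0],0],
    [[3.7,-0.6,-2.4],0],
  ],
)

```text
time_s: 5.7
eef_pos: [0.5709, -0.2084, 0.1301]
ee_rot: [-0.002, -0.642, 0.767, 0.002]
force: [-8.6, 2.3, 8.6]
opening: 0.0181
```

>>> apply_moves(
  commands=[
    [[3.5,-0.6,-2.8],0],
    [[3.2,-0.6,-3.1],0],
    [[2.9,-0.5,-3.4],0],
    [[2.6,-0.5,-3.7],0],
    [[2.1,-0.4,-3.9],0],
  ],
)

```text
time_s: 6.2
eef_pos: [0.5871, -0.2113, 0.1143]
ee_rot: [-0.0, -0.642, 0.767, 0.0]
force: [-6.9, 1.7, 9.8]
opening: 0.0178
```

```bash
python3 -c "
from plan import *
plan([588.5,-212.1,112],1.11,.1,18)"
```

```text
th 1.61 [[[1.8, -0.3, -4.1], 0], [[1.3, -0.2, -4.3], 0], [[1.0, -0.2, -4.4], 0], [[0.5, -0.1, -4.5], 0], [[0.0, 0.0, -4.5], 0]] cmd [593.1, -212.9, 90.2]
th 2.11 [[[-0.4, 0.1, -4.4], 0], [[-0.8, 0.1, -4.5], 0], [[-1.3, 0.3, -4.3], 0], [[-1.7, 0.3, -4.1], 0], [[-2.0, 0.3, -4.0], 0]] cmd [586.9, -211.8, 68.9]
th 2.61 [[[-2.5, 0.5, -3.7], 0], [[-2.8, 0.5, -3.5], 0], [[-3.2, 0.5, -3.2], 0], [[-3.4, 0.6, -2.8], 0], [[-3.7, 0.7, -2.5], 0]] cmd [571.3, -209.0, 53.2]
th 3.11 [[[-3.9, 0.7, -2.1], 0], [[-4.1, 0.7, -1.6], 0], [[-4.3, 0.8, -1.3], 0], [[-4.4, 0.8, -0.8], 0], [[-4.4, 0.8, -0.4], 0]] cmd [550.2, -205.2, 47.0]
th 3.61 [[[-4.4, 0.7, 0.1], 0], [[-4.4, 0.8, 0.5], 0], [[-4.3, 0.8, 1.0], 0], [[-4.2, 0.7, 1.4], 0], [[-4.1, 0.8, 1.8], 0]] cmd [528.8, -201.4, 51.8]
th 4.11 [[[-3.8, 0.6, 2.3], 0], [[-3.6, 0.7, 2.6], 0], [[-3.4, 0.6, 2.9], 0], [[-3.0, 0.5, 3.3], 0], [[-2.7, 0.5, 3.6], 0]] cmd [512.3, -198.5, 66.5]
th 4.61 [[[-2.3, 0.4, 3.8], 0], [[-1.9, 0.4, 4.1], 0], [[-1.6, 0.2, 4.2], 0], [[-1.1, 0.2, 4.4], 0], [[-0.6, 0.2, 4.4], 0]] cmd [504.8, -197.1, 87.4]
th 5.11 [[[-0.3, -0.0, 4.5], 0]
[... 957 characters left out ...]
, -4.5], 0], [[-0.5, 0.1, -4.5], 0], [[-0.9, 0.2, -4.4], 0]] cmd [591.7, -212.6, 80.6]
th 8.61 [[[-1.3, 0.2, -4.3], 0], [[-1.8, 0.3, -4.1], 0], [[-2.1, 0.4, -4.0], 0], [[-2.6, 0.4, -3.6], 0], [[-2.8, 0.6, -3.5], 0]] cmd [581.1, -210.7, 61.1]
th 9.11 [[[-3.2, 0.5, -3.1], 0], [[-3.5, 0.6, -2.8], 0], [[-3.8, 0.7, -2.4], 0], [[-3.9, 0.7, -2.0], 0], [[-4.1, 0.8, -1.6], 0]] cmd [562.6, -207.4, 49.2]
th 9.61 [[[-4.3, 0.7, -1.2], 0], [[-4.4, 0.8, -0.7], 0], [[-4.4, 0.8, -0.3], 0], [[-4.4, 0.8, 0.2], 0], [[-4.4, 0.8, 0.6], 0]] cmd [540.7, -203.5, 47.8]
th 10.11 [[[-4.3, 0.7, 1.0], 0], [[-4.2, 0.8, 1.5], 0], [[-4.0, 0.7, 1.9], 0], [[-3.8, 0.7, 2.3], 0], [[-3.6, 0.6, 2.7], 0]] cmd [520.8, -200.0, 57.2]
```

>>> apply_moves(
  commands=[
    [[1.8,-0.3,-4.1],0],
    [[1.3,-0.2,-4.3],0],
    [[1.0,-0.2,-4.4],0],
    [[0.5,-0.1,-4.5],0],
    [[0.0,0.0,-4.5],0],
  ],
)

```text
time_s: 6.7
eef_pos: [0.5936, -0.2124, 0.0935]
ee_rot: [0.001, -0.642, 0.767, -0.001]
force: [-2.7, 1.3, 12.2]
opening: 0.0178
```

>>> apply_moves(
  commands=[
    [[-0.4,0.1,-4.4],0],
    [[-0.8,0.1,-4.5],0],
    [[-1.3,0.3,-4.3],0],
    [[-1.7,0.3,-4.1],0],
    [[-2.0,0.3,-4.0],0],
  ],
)

```text
time_s: 7.2
eef_pos: [0.5902, -0.2118, 0.0735]
ee_rot: [0.003, -0.642, 0.766, -0.004]
force: [1.6, 0.5, 11.8]
opening: 0.0178
```

Run:
```python
from h import *
cap('wrist','wrist3'); s=bot.sense();print(s['force'],s['eef_pos'])
```

```text
[ 2.94981246  0.18738275 10.89788835] [ 0.58992775 -0.2117281   0.07288033]
```

View pics/wrist3.png

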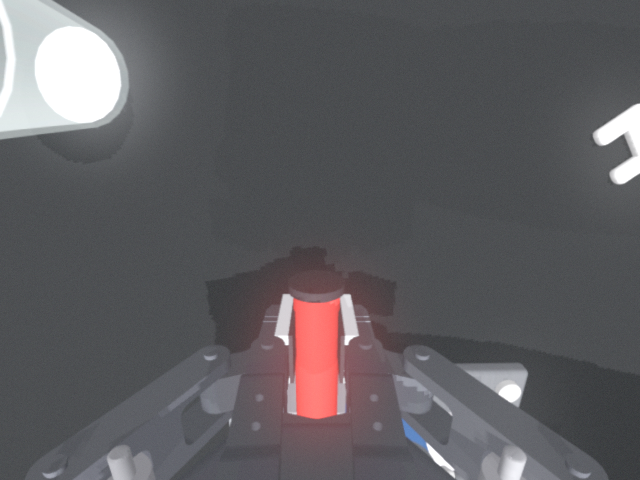

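>>> apply_moves(
  commands=[
    [[-2.5,0.5,-3.7],0],
    [[-2.8,0.5,-3.5],0],
    [[-3.2,0.5,-3.2],0],
    [[-3.4,0.6,-2.8],0],
    [[-3.7,0.7,-2.5],0],
  ],
)

```text
time_s: 7.75
eef_pos: [0.5797, -0.21, 0.0586]
ee_rot: [0.006, -0.642, 0.766, -0.008]
force: [13.3, -1.6, 2.1]
opening: 0.018
```

>>> apply_moves(
  commands=[
    [[-3.9,0.7,-2.1],0],
    [[-4.1,0.7,-1.6],0],
    [[-4.3,0.8,-1.3],0],
    [[-4.4,0.8,-0.8],0],
    [[-4.4,0.8,-0.4],0],
  ],
)

```text
time_s: 8.25
eef_pos: [0.5569, -0.206, 0.0473]
ee_rot: [0.004, -0.642, 0.766, -0.006]
force: [15.2, -4.3, -19.7]
opening: 0.0179
```

Run:
```python
from plan import *
from scipy.optimize import least_squares
p=np.array([[.5306,-.2013,.1315],[.5484,-.2044,.1355],[.5709,-.2084,.1301],[.5871,-.2113,.1143],[.5936,-.2124,.0935],[.5902,-.2118,.0735],[.5797,-.21,.0586],[.5569,-.206,.0473]])*1000
x=p[:,:2]@xh;z=p[:,2]
r=least_squares(lambda a:np.hypot(x-a[0],z-a[1])-a[2],[576,90,45]);print(r.x,r.fun)
r=least_squares(lambda a:np.hypot(x-a[0],z-a[1])-45,[576,90]);print(r.x,r.fun)
print(p[:,:2]@np.array([-xh[1],xh[0]]))
P0=P(0);print(P0[:2]@xh)
```

```text
[577.0842827   91.13125028  44.56733921] [ 0.22342139 -0.1784261  -0.05375652 -0.08471897  0.06026708  0.16599554
 -0.00225732 -0.1305251 ]
[576.60246021  90.95620831] [-0.25732021 -0.44798499 -0.09903119 -0.0147876   0.11828725  0.10852631
 -0.23089765 -0.65370464]
[-105.13090526 -105.0613374  -105.05359878 -105.06771704 -105.01078682
 -105.01633178 -105.08557668 -105.14592531]
576.2797704169816
```

```bash
sed -i 's/576.5,92/576.9,91/' plan.py; python3 -c "
from plan import *
print(ft([13.3,-1.6,2.1],2.4),ft([15.2,-4.3,-19.7],2.95))
plan([550.2,-205.2,47.0],3.11,.1,16)"
```

```text
(np.float64(11.280729483252689), np.float64(7.485441358343476)) (np.float64(11.679584720463724), np.float64(22.33269659127232))
th 3.61 [[[-4.0, 0.7, -0.9], 0], [[-4.4, 0.8, 0.5], 0], [[-4.3, 0.7, 1.0], 0], [[-4.2, 0.8, 1.4], 0], [[-4.1, 0.7, 1.8], 0]] cmd [529.2, -201.5, 50.8]
th 4.11 [[[-3.8, 0.7, 2.3], 0], [[-3.6, 0.6, 2.6], 0], [[-3.4, 0.6, 2.9], 0], [[-3.0, 0.6, 3.3], 0], [[-2.7, 0.4, 3.6], 0]] cmd [512.7, -198.6, 65.5]
th 4.61 [[[-2.3, 0.4, 3.8], 0], [[-1.9, 0.4, 4.1], 0], [[-1.6, 0.3, 4.2], 0], [[-1.1, 0.2, 4.4], 0], [[-0.6, 0.1, 4.4], 0]] cmd [505.2, -197.2, 86.4]
th 5.11 [[[-0.3, 0.0, 4.5], 0], [[0.2, -0.0, 4.5], 0], [[0.7, -0.1, 4.4], 0], [[1.1, -0.2, 4.4], 0], [[1.5, -0.3, 4.2], 0]] cmd [508.4, -197.8, 108.4]
th 5.61 [[[1.9, -0.3, 4.1], 0], [[2.3, -0.4, 3.8], 0], [[2.7, -0.5, 3.6], 0], [[3.0, -0.6, 3.3], 0], [[3.3, -0.5, 3.0], 0]] cmd [521.6, -200.1, 126.2]
th 6.11 [[[3.6, -0.7, 2.6], 0], [[3.8, -0.7, 2.3], 0], [[4.1, -0.7, 1.8], 0], [[4.2, -0.7, 1.4], 0], [[4.3, -0.8, 1.0], 0]] cmd [541.6, -203.7, 135.3]
th 6.61 [[[4.4, -0.8, 0.6], 0], [[4.4, -0.8, 0.1], 0], [[4.4, -0.8, 
[... 768 characters left out ...]
3.8, 0.6, -2.4], 0], [[-3.9, 0.8, -2.0], 0], [[-4.2, 0.7, -1.6], 0]] cmd [562.9, -207.5, 48.2]
th 9.61 [[[-4.2, 0.7, -1.2], 0], [[-4.4, 0.8, -0.7], 0], [[-4.4, 0.8, -0.3], 0], [[-4.4, 0.8, 0.2], 0], [[-4.4, 0.8, 0.6], 0]] cmd [541.1, -203.6, 46.8]
th 10.11 [[[-4.3, 0.8, 1.0], 0], [[-4.2, 0.7, 1.5], 0], [[-4.0, 0.7, 1.9], 0], [[-3.8, 0.7, 2.3], 0], [[-3.6, 0.6, 2.7], 0]] cmd [521.2, -200.1, 56.2]
th 10.61 [[[-3.3, 0.6, 3.0], 0], [[-3.0, 0.5, 3.3], 0], [[-2.6, 0.5, 3.6], 0], [[-2.3, 0.4, 3.9], 0], [[-1.8, 0.3, 4.1], 0]] cmd [508.2, -197.8, 74.1]
th 11.11 [[[-1.5, 0.3, 4.2], 0], [[-1.0, 0.2, 4.4], 0], [[-0.6, 0.1, 4.5], 0], [[-0.2, 0.0, 4.4], 0], [[0.3, -0.0, 4.5], 0]] cmd [505.2, -197.2, 96.1]
```

>>> apply_moves(
  commands=[
    [[-4.0,0.7,-0.9],0],
    [[-4.4,0.8,0.5],0],
    [[-4.3,0.7,1.0],0],
    [[-4.2,0.8,1.4],0],
    [[-4.1,0.7,1.8],0],
  ],
)

```text
time_s: 8.75
eef_pos: [0.531, -0.2014, 0.0502]
ee_rot: [0.001, -0.642, 0.767, -0.002]
force: [9.4, -3.0, -12.7]
opening: 0.0182
```

>>> apply_moves(
  commands=[
    [[-3.8,0.7,2.3],0],
    [[-3.6,0.6,2.6],0],
    [[-3.4,0.6,2.9],0],
    [[-3.0,0.6,3.3],0],
    [[-2.7,0.4,3.6],0],
  ],
)

```text
time_s: 9.25
eef_pos: [0.5132, -0.1982, 0.0648]
ee_rot: [0.001, -0.642, 0.767, -0.001]
force: [5.2, -2.0, -10.9]
opening: 0.0183
```

```bash
cat > m.py <<'E'
from h import *
from plan import *
def now(name=None):
    if name: cap('wrist',name)
    s=bot.sense();p=s['eef_pos']*1000
    t=np.arctan2(p[:2]@xh-576.7,p[2]-91)
    print('t',s['time_s'],'pos',p.round(1),'F',s['force'].round(1),'theta',round(t%(2*np.pi),3),'Ft,Fr',np.round(ft(s['force'],t),1))
E
python3 -c "
from m import *
now()"
```

```text
t 9.25 pos [ 513.2 -198.2   64.8] F [  5.2  -2.  -10.9] theta 4.093 Ft,Fr [12.   1.8]
```

>>> apply_moves(
  commands=[
    [[-2.3,0.4,3.8],0],
    [[-1.9,0.4,4.1],0],
    [[-1.6,0.3,4.2],0],
    [[-1.1,0.2,4.4],0],
    [[-0.6,0.1,4.4],0],
  ],
)

```text
time_s: 9.75
eef_pos: [0.5051, -0.1967, 0.0856]
ee_rot: [0.0, -0.642, 0.767, -0.0]
force: [5.6, -2.9, -13.0]
opening: 0.0176
```

>>> apply_moves(
  commands=[
    [[-0.3,0.0,4.5],0],
    [[0.2,0.0,4.5],0],
    [[0.7,-0.1,4.4],0],
    [[1.1,-0.2,4.4],0],
    [[1.5,-0.3,4.2],0],
  ],
)

```text
time_s: 10.25
eef_pos: [0.5072, -0.1971, 0.1064]
ee_rot: [-0.001, -0.642, 0.767, 0.001]
force: [4.1, -2.7, -19.0]
opening: 0.0177
```

```bash
python3 -c "
from m import *
now()"
```

```text
t 10.25 pos [ 507.2 -197.1  106.4] F [  4.1  -2.7 -19. ] theta 5.057 Ft,Fr [ 16.3 -10.7]
```

>>> apply_moves(
  commands=[
    [[0,0,0],0],
    [[0,0,0],0],
  ],
)

```text
time_s: 10.45
eef_pos: [0.5074, -0.1971, 0.107]
ee_rot: [-0.001, -0.642, 0.767, 0.001]
force: [4.9, -3.3, -18.3]
opening: 0.0178
```

```bash
python3 -c "
from m import *
now('wrist4')
plan([508.4,-197.8,108.4],5.11,.05,4,4)"
```

```text
t 10.5 pos [ 507.4 -197.1  107. ] F [  5.3  -2.2 -17.4] theta 5.073 Ft,Fr [ 14.4 -11.4]
th 5.31 [[[0.9, -0.2, 2.1], 0], [[1.0, -0.1, 2.0], 0], [[1.1, -0.2, 1.9], 0], [[1.2, -0.2, 1.9], 0]] cmd [512.6, -198.5, 116.3]
th 5.51 [[[1.3, -0.3, 1.8], 0], [[1.4, -0.2, 1.8], 0], [[1.4, -0.3, 1.7], 0], [[1.6, -0.3, 1.6], 0]] cmd [518.3, -199.6, 123.2]
th 5.71 [[[1.6, -0.2, 1.5], 0], [[1.7, -0.3, 1.5], 0], [[1.8, -0.4, 1.3], 0], [[1.8, -0.3, 1.3], 0]] cmd [525.2, -200.8, 128.8]
th 5.91 [[[1.9, -0.3, 1.2], 0], [[1.9, -0.4, 1.1], 0], [[2.0, -0.3, 0.9], 0], [[2.1, -0.4, 0.9], 0]] cmd [533.1, -202.2, 132.9]
```

>>> apply_moves(
  commands=[
    [[1.6,-0.3,2.0],0],
    [[1.0,-0.2,1.9],0],
    [[1.1,-0.2,1.8],0],
    [[1.2,-0.2,1.8],0],
  ],
)

```text
time_s: 10.9
eef_pos: [0.5115, -0.1978, 0.1154]
ee_rot: [-0.001, -0.642, 0.767, 0.001]
force: [2.7, -3.6, -22.3]
opening: 0.0181
```

```bash
python3 -c "
from m import *
now()"
```

```text
t 10.9 pos [ 511.5 -197.8  115.4] F [  2.7  -3.6 -22.3] theta 5.277 Ft,Fr [ 17.1 -14.7]
```

>>> apply_moves(
  commands=[
    [[0.8,-0.1,-0.5],0],
    [[0,0,0],0],
  ],
)

```text
time_s: 11.1
eef_pos: [0.5118, -0.1979, 0.1157]
ee_rot: [-0.001, -0.642, 0.767, 0.001]
force: [-1.5, -3.0, -19.1]
opening: 0.0177
```

```bash
python3 -c "
from m import *
now()"
```

```text
t 11.1 pos [ 511.8 -197.9  115.7] F [ -1.5  -3.  -19.1] theta 5.287 Ft,Fr [16.6 -9.6]
```

```bash
python3 -c "
from m import *
plan([514.1,-198.8,115.4],5.31,.025,1,4)
plan([514.1,-198.8,115.4],5.31,.025,1,1)
"
```

```text
th 5.41 [[[-0.9, 0.1, 1.8], 0], [[0.7, -0.1, 0.9], 0], [[0.7, -0.1, 0.9], 0], [[0.7, -0.1, 0.9], 0]] cmd [515.3, -199.0, 119.9]
th 5.33 [[[-0.9, 0.1, 1.8], 0]] cmd [513.2, -198.7, 117.2]
```

>>> apply_moves(
  commands=[
    [[1.0,-0.2,0.7],0],
    [[0.7,-0.1,0.9],0],
    [[0.7,-0.1,0.9],0],
  ],
)

```text
time_s: 11.4
eef_pos: [0.5135, -0.1982, 0.118]
ee_rot: [-0.002, -0.642, 0.767, 0.002]
force: [-5.7, -2.3, -18.8]
opening: 0.0182
```

```bash
python3 -c "
from m import *
now()"
```

```text
t 11.4 pos [ 513.5 -198.2  118. ] F [ -5.7  -2.3 -18.8] theta 5.351 Ft,Fr [18.2 -7. ]
```

>>> apply_moves(
  commands=[
    [[0,0,0],0],
    [[0,0,0],0],
  ],
)

```text
time_s: 11.6
eef_pos: [0.5136, -0.1982, 0.1181]
ee_rot: [-0.002, -0.642, 0.767, 0.002]
force: [-5.2, -3.3, -17.8]
opening: 0.0179
```

```bash
python3 -c "
from m import *
now('wrist5')"
```

```text
t 11.65 pos [ 513.6 -198.2  118.1] F [ -4.6  -2.8 -18. ] theta 5.354 Ft,Fr [16.8 -7.6]
```

>>> apply_moves(
  commands=[
    [[-0.3,0,-0.7],0],
    [[0,0,-0.4],0],
  ],
)

```text
time_s: 11.85
eef_pos: [0.5136, -0.1982, 0.1179]
ee_rot: [-0.001, -0.642, 0.767, 0.001]
force: [-6.5, -1.6, -12.1]
opening: 0.0181
```

```bash
python3 -c "
from m import *
now()"
```

```text
t 11.85 pos [ 513.6 -198.2  117.9] F [ -6.5  -1.6 -12.1] theta 5.35 Ft,Fr [13.3 -2.3]
```

>>> apply_moves(
  commands=[
    [[-0.3,0,-0.5],0],
    [[0,0,0],0],
    [[0,0,0],0],
    [[0,0,0],0],
    [[0,0,0],0],
  ],
  hand=1,
)

```text
time_s: 12.35
eef_pos: [0.5163, -0.1986, 0.1184]
ee_rot: [0.001, -0.642, 0.766, -0.001]
force: [0.3, -0.4, -0.1]
opening: 0.0852
```

>>> apply_moves(
  commands=[
    [[0,0,0],0],
    [[0,0,20],0],
    [[0,0,40],0],
    [[0,0,40],0],
    [[0,0,40],0],
  ],
)

```text
time_s: 12.85
eef_pos: [0.515, -0.1983, 0.2584]
ee_rot: [-0.0, -0.642, 0.767, 0.0]
force: [0.9, 0.1, 0.3]
opening: 0.0852
```

```bash
python3 -c "
from m import *
now('wrist6');cap('top','top6');cap('side','side6')"
```

```text
t 12.9 pos [ 517.9 -199.4  266.3] F [ 2.1 -0.3  4.5] theta 6.104 Ft,Fr [-2.9  4.1]
```

View pics/wrist6.png

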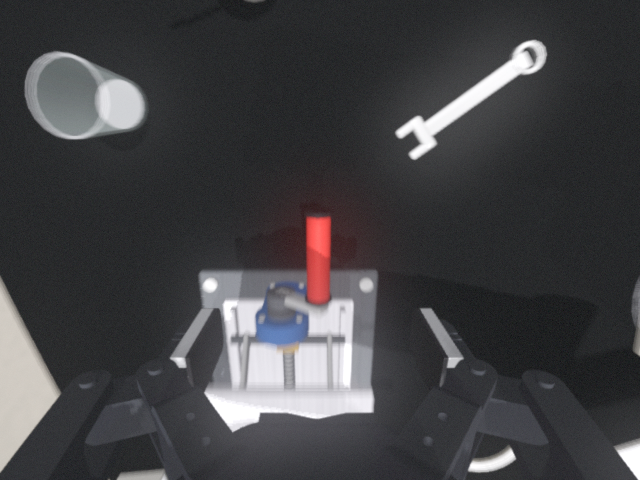

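View pics/top6.png

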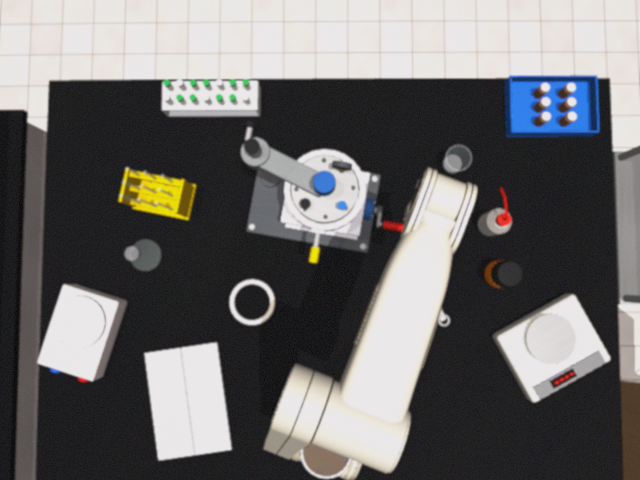

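View pics/side6.png

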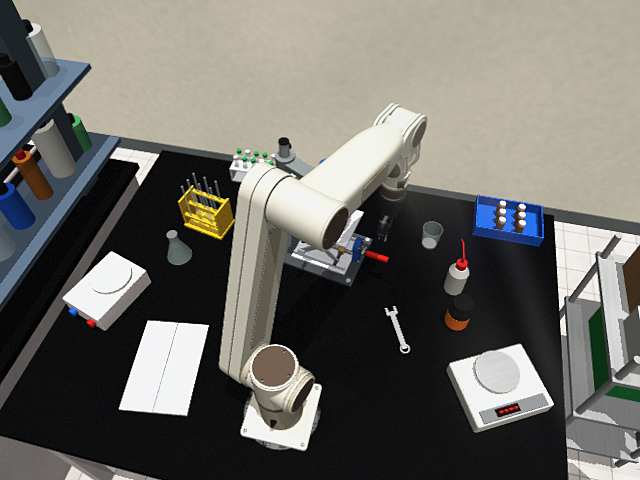

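>>> apply_moves(
  commands=[
    [[-30,5,35],0],
    [[-35,15,30],0],
    [[-35,20,30],0],
    [[-10,40,15],0],
    [[0,48,0],0],
  ],
)

```text
time_s: 13.5
eef_pos: [0.4045, -0.0706, 0.3686]
ee_rot: [0.001, -0.641, 0.768, -0.001]
force: [1.9, 1.0, -0.2]
opening: 0.0852
```

>>> apply_moves(
  commands=[
    [[0,48,0],0],
    [[0,48,0],0],
    [[0,40,0],0],
    [[0,15,0],0],
    [[0,0,0],0],
  ],
)

```text
time_s: 14.0
eef_pos: [0.4048, 0.0823, 0.3655]
ee_rot: [-0.001, -0.644, 0.765, 0.001]
force: [0.6, 0.0, 1.2]
opening: 0.0852
```

```bash
python3 -c "
from m import *
now('wrist7');cap('side','side7')"
```

```text
t 14.05 pos [404.9  81.2 365.7] F [-0.7  0.3 -0.4] theta 5.672 Ft,Fr [0.8 0. ]
```

View pics/wrist7.png

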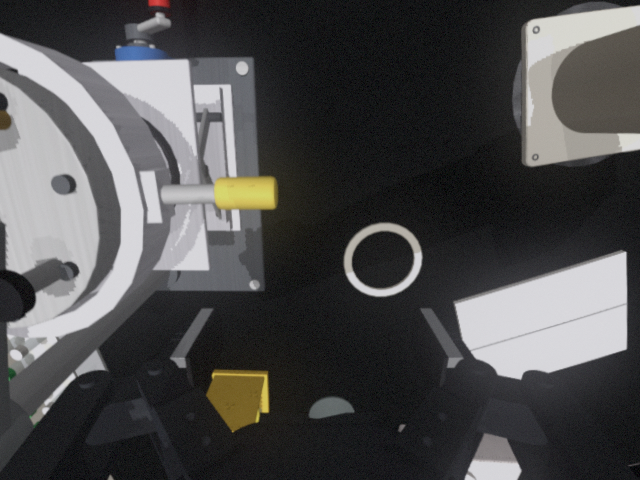

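View pics/side7.png

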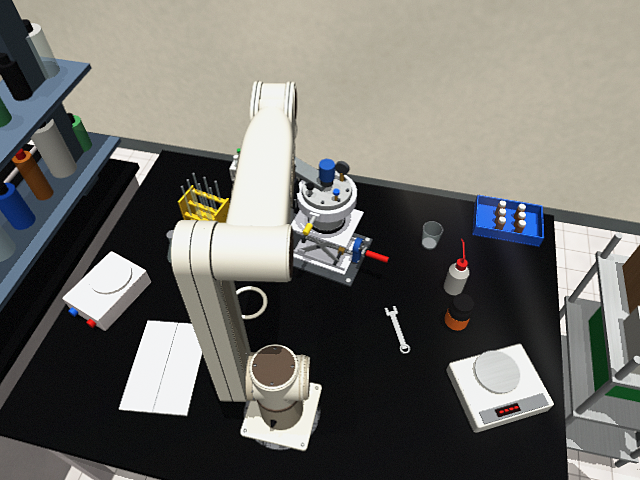

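Run:
```python
from h import *
t,s,w=load('top6'),load('side7'),load('wrist7')
R={}
for n,c,b in [('t',t,(305,243,325,270)),('s',s,(298,220,320,240)),('w',w,(205,165,290,220))]:
    r=redgrip(c,b,'y'); R[n]=r; print(n,r)
print(tri((t,*R['t'][1]),(w,*R['w'][1])),tri((s,*R['s'][1]),(w,*R['w'][1])),tri((s,*R['s'][1]),(w,*R['w'][1]),(t,*R['t'][1])))
et=sorted(R['t'][3],key=lambda p:p[1]); ew=sorted(R['w'][3],key=lambda p:p[0])
for i in range(2): print(tri((t,*et[i]),(w,*ew[i])),onz(w,*ew[i],.27))
```

```text
t (np.int32(150), array([313.82666667, 255.06      ]), ((313.9230651855469, 254.88462829589844), (9.60969066619873, 17.062103271484375), 11.309932708740234), [array([312.25, 263.25], dtype=float32), array([315.59613, 246.51926], dtype=float32)])
s (np.int32(53), array([307.33962264, 227.86792453]), ((307.3000183105469, 227.9000244140625), (4.919349670410156, 10.28591251373291), 26.56505012512207), [array([305.00003, 232.50003], dtype=float32), array([309.6    , 223.30002], dtype=float32)])
w (np.int32(11), array([269.09090909, 207.45454545]), ((269.0, 207.5), (1.0, 8.0), 90.0), [array([265. , 207.5], dtype=float32), array([273. , 207.5], dtype=float32)])
(array([0.43087314, 0.03324404, 0.30165033]), [np.float64(0.006838073458418375), np.float64(0.006838073458418353)]) (array([0.42344793, 0.02912548, 0.31600868]), [np.float64(0.0059497672397900905), np.float64(0.005949767239790084)]) (array([0.43097707, 0.03044627, 0.3049928 ]), [np.float64(0.0049418544799211955), np.float64(0.008888659717702913), np.float64(0.005199676313268231)])
(array([0.44662142, 0.03523743, 0.26165222]), [np.float64(0.014395324591081246), np.float64(0.014395324591081334)]) [0.43421105 0.04321244 0.27      ]
(array([0.41659112, 0.03080059, 0.3422616 ]), [np.float64(0.00023166713420414884), np.float64(0.0002316671342041214)]) [0.4287844  0.04416423 0.27      ]
```

Hue mask for the wrist image is off; widening it.

```bash
sed -i 's/-29)<5/-27)<9/' h.py
python3 - <<'E'
from h import *
t,s,w=load('top6'),load('side7'),load('wrist7')
R={}
for n,c,b in [('t',t,(305,243,325,270)),('s',s,(298,220,320,240)),('w',w,(205,165,290,220))]:
    r=redgrip(c,b,'y'); R[n]=r; print(n,r[:3])
print(tri((t,*R['t'][1]),(w,*R['w'][1])),tri((s,*R['s'][1]),(w,*R['w'][1])),tri((s,*R['s'][1]),(w,*R['w'][1]),(t,*R['t'][1])))
et=sorted(R['t'][3],key=lambda p:p[1]); ew=sorted(R['w'][3],key=lambda p:p[0])
for i in range(2): print(tri((t,*et[i]),(w,*ew[i])),onz(w,*ew[i],.27))
E
```

```text
t (np.int32(178), array([313.89325843, 254.92696629]), ((313.8648681640625, 254.81080627441406), (10.850333213806152, 17.09749412536621), 9.462322235107422))
s (np.int32(72), array([307.16666667, 228.63888889]), ((307.12310791015625, 228.78460693359375), (5.953666687011719, 12.155402183532715), 29.74488067626953))
w (np.int32(40), array([274.175, 185.675]), ((273.9508361816406, 185.04098510742188), (17.464248657226562, 4.008188247680664), 76.75948333740234))
(array([0.43711548, 0.03436679, 0.20559648]), [np.float64(0.004144392509884927), np.float64(0.004144392509885029)]) (array([0.41766294, 0.02289533, 0.31911893]), [np.float64(0.0007679311221341087), np.float64(0.0007679311221341202)]) (array([0.42916209, 0.02681031, 0.30128414]), [np.float64(0.0021799843404392426), np.float64(0.008896463087807446), np.float64(0.0073002096069161625)])
(array([0.46455066, 0.03884143, 0.03696089]), [np.float64(0.008056189296820232), np.float64(0.008056189296820258)]) [0.42505636 0.02344384 0.27      ]
(array([0.41816743, 0.0305068 , 0.30820565]), [np.float64(0.0013899930155029923), np.float64(0.0013899930155029357)]) [0.42478391 0.03508263 0.27      ]
```

```bash
python3 - <<'E'
from h import *
w=load('wrist7');h=cv2.cvtColor(w['frame'],cv2.COLOR_RGB2HSV)
print(w['frame'][193,225:275:10],h[193,225:275:10],h[205,225:275:10])
E
sed -i 's/m=(abs(h.*$/m=(abs(h[...,0].astype(int)-27)<7)\&(h[...,1]>120)\&(h[...,2]>70)/' h.py; grep -n "27)" h.py
```

```text
[[214 214 110]
 [212 208 104]
 [212 210 105]
 [215 212 109]
 [213 211 107]] [[ 30 124 214]
 [ 29 130 212]
 [ 29 129 212]
 [ 29 126 215]
 [ 29 127 213]] [[ 25 140 201]
 [ 25 140 197]
 [ 25 141 195]
 [ 25 146 192]
 [ 25 149 195]]
28:    else: m=(abs(h[...,0].astype(int)-27)<7)&(h[...,1]>120)&(h[...,2]>70)
```

```bash
sed -i 's/\[...,1\]>120/[...,1]>95/' h.py
python3 - <<'E'
from h import *
t,s,w=load('top6'),load('side7'),load('wrist7')
R={}
for n,c,b in [('t',t,(305,243,325,270)),('s',s,(298,220,320,240)),('w',w,(205,165,290,220))]:
    r=redgrip(c,b,'y'); R[n]=r; print(n,r[:3])
print(tri((t,*R['t'][1]),(w,*R['w'][1])),tri((s,*R['s'][1]),(w,*R['w'][1])),tri((s,*R['s'][1]),(w,*R['w'][1]),(t,*R['t'][1])))
et=sorted(R['t'][3],key=lambda p:p[1]); ew=sorted(R['w'][3],key=lambda p:-p[0])[::-1]
for i in range(2): print(tri((t,*et[i]),(w,*ew[i])),onz(w,*ew[i],.27))
E
```

```text
t (np.int32(185), array([313.88648649, 254.63783784]), ((313.8648681640625, 254.81080627441406), (10.850333213806152, 17.09749412536621), 9.462322235107422))
s (np.int32(79), array([307.24050633, 228.48101266]), ((307.1999816894531, 228.60000610351562), (6.260990142822266, 12.521980285644531), 26.56505012512207))
w (np.int32(1993), array([246.60260913, 192.70446563]), ((246.0, 192.0), (34.0, 62.0), 90.0))
(array([0.43733644, 0.02802166, 0.29831972]), [np.float64(0.0006724588923649067), np.float64(0.0006724588923648919)]) (array([0.43895916, 0.02807572, 0.29276103]), [np.float64(6.004113207672966e-05), np.float64(6.0041132076714864e-05)]) (array([0.43783206, 0.0281045 , 0.29440049]), [np.float64(0.00045151200324130045), np.float64(0.000739000390983762), np.float64(0.000905242448600292)])
(array([0.45616846, 0.02467674, 0.29734859]), [np.float64(0.0008943505948116531), np.float64(0.0008943505948116635)]) [0.46545811 0.02681388 0.27      ]
(array([0.41832653, 0.03068885, 0.30175945]), [np.float64(0.001406481955176977), np.float64(0.0014064819551770076)]) [0.42386556 0.03417899 0.27      ]
```

>>> apply_moves(
  commands=[
    [[4,-19,0],-8.5],
    [[4,-19,0],-8.5],
    [[4,-19,0],-8.5],
    [[5,-19,0],-8.5],
    [[5,-20,0],-8.5],
  ],
  hand=0,
)

```text
time_s: 14.6
eef_pos: [0.4271, -0.0177, 0.3665]
ee_rot: [-0.0, -0.317, 0.949, 0.0]
force: [0.3, -0.7, -0.4]
opening: 0.012
```

>>> apply_moves(
  commands=[
    [[0,0,0],-8.5],
    [[0,0,0],-8.5],
    [[0,0,0],-8.5],
    [[0,0,0],-8.5],
    [[0,0,0],-8.5],
  ],
)

```text
time_s: 15.1
eef_pos: [0.427, -0.0171, 0.3665]
ee_rot: [-0.001, 0.049, 0.999, -0.0]
force: [-0.5, -0.1, -0.9]
opening: -0.0004
```

>>> apply_moves(
  commands=[
    [[0,0,0],-8.5],
    [[0,0,0],-8.5],
    [[0,0,0],-8.5],
    [[0,0,-20],0],
    [[0,0,0],0],
  ],
)

```text
time_s: 15.6
eef_pos: [0.426, -0.0169, 0.3447]
ee_rot: [-0.002, 0.265, 0.964, -0.001]
force: [-0.2, -0.3, -0.5]
opening: -0.0002
```

```bash
python3 -c "
from m import *
now('wrist8');print(bot.sense()['q'])"
```

```text
t 15.65 pos [426.4 -16.7 345.8] F [0.3 0.3 0.3] theta 5.74 Ft,Fr [-0.3  0.1]
[-3.90181007e-02  7.42062206e-02  6.41723512e-02  1.56419151e+00
 -2.05961569e-04  4.96824845e-01]
```

View pics/wrist8.png

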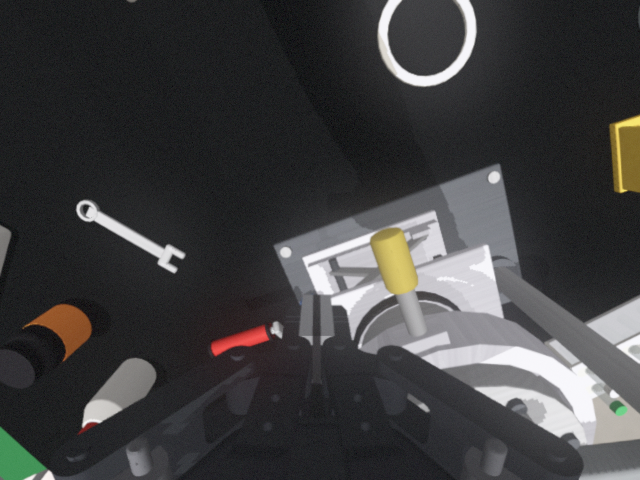

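```bash
cat > lev.py <<'E'
import numpy as np
O=np.array([586.,1.])
def L(a,r=158): a=np.deg2rad(a);return O+r*np.array([np.cos(a),np.sin(a)])
def plan(cmd,a,step,nc,n=5):
    cmd=np.array(cmd,float)
    for k in range(nc):
        rows=[]
        for i in range(n):
            a+=step;d=np.round(L(a)-cmd);cmd=cmd+d;rows.append([[*d.tolist(),0],0])
        print('a %.1f'%a,rows,cmd)
E
python3 -c "
from lev import *
plan([426.5,-16.5],186,-2.5,5)"
```

```text
a 173.5 [[[2.0, 8.0, 0], 0], [[-0.0, 7.0, 0], 0], [[-0.0, 7.0, 0], 0], [[-0.0, 7.0, 0], 0], [[1.0, 6.0, 0], 0]] [429.5  18.5]
a 161.0 [[[0.0, 7.0, 0], 0], [[2.0, 7.0, 0], 0], [[1.0, 7.0, 0], 0], [[2.0, 6.0, 0], 0], [[2.0, 7.0, 0], 0]] [436.5  52.5]
a 148.5 [[[2.0, 6.0, 0], 0], [[3.0, 7.0, 0], 0], [[3.0, 6.0, 0], 0], [[3.0, 6.0, 0], 0], [[4.0, 6.0, 0], 0]] [451.5  83.5]
a 136.0 [[[4.0, 6.0, 0], 0], [[3.0, 5.0, 0], 0], [[5.0, 6.0, 0], 0], [[4.0, 5.0, 0], 0], [[5.0, 5.0, 0], 0]] [472.5 110.5]
a 123.5 [[[5.0, 5.0, 0], 0], [[5.0, 5.0, 0], 0], [[5.0, 4.0, 0], 0], [[6.0, 4.0, 0], 0], [[5.0, 4.0, 0], 0]] [498.5 132.5]
```

>>> apply_moves(
  commands=[
    [[0,0,-20],0],
    [[0,0,-20],0],
    [[0,0,-14],0],
    [[0,0,0],0],
  ],
)

```text
time_s: 16.05
eef_pos: [0.4263, -0.0161, 0.2918]
ee_rot: [-0.002, 0.264, 0.964, -0.0]
force: [0.3, 0.4, -0.0]
opening: -0.0
```

>>> apply_moves(
  commands=[
    [[2,8,0],0],
    [[0,7,0],0],
    [[0,7,0],0],
    [[0,7,0],0],
    [[1,6,0],0],
  ],
)

```text
time_s: 16.55
eef_pos: [0.431, 0.0196, 0.2938]
ee_rot: [0.001, 0.264, 0.965, -0.0]
force: [0.5, -3.2, 1.8]
opening: 0.0002
```

>>> apply_moves(
  commands=[
    [[0,7,0],0],
    [[2,7,0],0],
    [[1,7,0],0],
    [[2,6,0],0],
    [[2,7,0],0],
  ],
)

```text
time_s: 17.05
eef_pos: [0.4374, 0.0538, 0.2929]
ee_rot: [-0.0, 0.264, 0.965, -0.0]
force: [0.1, -3.8, 0.8]
opening: 0.0002
```

```bash
python3 -c "
from m import *
now('wrist9')"
```

```text
t 17.1 pos [437.7  54.8 292.8] F [ 1.2 -1.4  1.6] theta 5.627 Ft,Fr [-2.1  0.4]
```

View pics/wrist9.png

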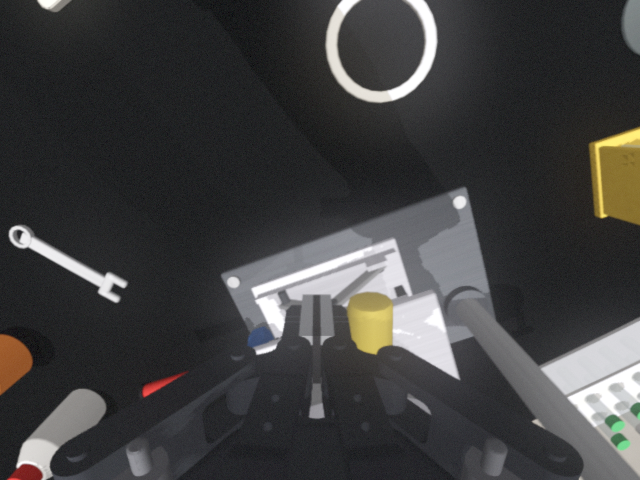

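>>> apply_moves(
  commands=[
    [[2,6,0],0],
    [[3,7,0],0],
    [[3,6,0],0],
    [[3,6,0],0],
    [[4,6,0],0],
  ],
)

```text
time_s: 17.6
eef_pos: [0.4523, 0.0848, 0.2927]
ee_rot: [-0.0, 0.264, 0.965, -0.0]
force: [-0.2, -3.6, -0.8]
opening: 0.0004
```

>>> apply_moves(
  commands=[
    [[4,6,0],0],
    [[3,5,0],0],
    [[3,4,0],0],
  ],
)

```text
time_s: 17.9
eef_pos: [0.4624, 0.0999, 0.2928]
ee_rot: [-0.0, 0.264, 0.965, -0.0]
force: [-1.4, -3.4, -1.0]
opening: 0.0
```

```bash
python3 -c "
from m import *
now('wrist10')
from lev import O
p=bot.sense()['eef_pos'][:2]*1000-O;print(np.rad2deg(np.arctan2(p[1],p[0])),np.hypot(*p))"
```

```text
t 17.95 pos [462.8 100.5 292.7] F [ 0.8 -2.  -0.9] theta 5.681 Ft,Fr [-0.4 -1.4]
141.07955994048157 158.33706572921358
```

View pics/wrist10.png

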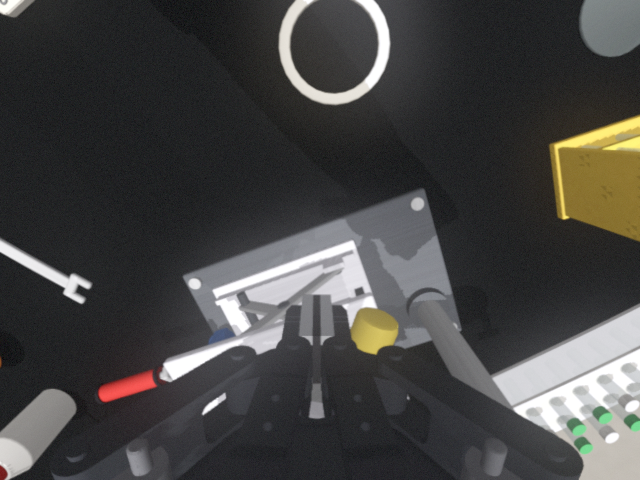

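>>> apply_moves(
  commands=[
    [[2,3,0],0],
    [[2,3,0],0],
    [[2,2,0],0],
  ],
)

```text
time_s: 18.25
eef_pos: [0.4683, 0.1076, 0.2929]
ee_rot: [-0.0, 0.264, 0.965, -0.0]
force: [-0.8, -4.0, -1.1]
opening: -0.0
```

>>> apply_moves(
  commands=[
    [[2,2,0],0],
    [[2,2,0],0],
  ],
)

```text
time_s: 18.45
eef_pos: [0.4724, 0.1115, 0.293]
ee_rot: [-0.0, 0.264, 0.965, -0.0]
force: [-1.6, -3.8, -0.6]
opening: -0.0001
```

>>> apply_moves(
  commands=[
    [[2,2,0],0],
    [[2,2,0],0],
  ],
)

```text
time_s: 18.65
eef_pos: [0.4741, 0.113, 0.2927]
ee_rot: [-0.002, 0.264, 0.964, -0.004]
force: [-10.2, -15.4, 4.8]
opening: -0.0
```

>>> apply_moves(
  commands=[
    [[2,2,0],0],
    [[0,0,0],0],
  ],
)

```text
time_s: 18.85
eef_pos: [0.4742, 0.1132, 0.2927]
ee_rot: [-0.003, 0.265, 0.964, -0.006]
force: [-13.4, -17.2, 6.0]
opening: -0.0003
```

>>> apply_moves(
  commands=[
    [[-5,-5,0],0],
    [[-12,-12,0],0],
    [[-12,-12,0],0],
    [[-5,-5,40],0],
    [[0,0,45],0],
  ],
)

```text
time_s: 19.35
eef_pos: [0.4427, 0.0838, 0.3775]
ee_rot: [-0.002, 0.264, 0.965, 0.0]
force: [1.4, 0.1, 0.7]
opening: 0.0001
```

>>> apply_moves(
  commands=[
    [[-20,-30,20],0],
    [[-30,-35,0],0],
    [[-30,-35,0],0],
    [[-20,-30,0],0],
    [[0,0,0],0],
  ],
)

```text
time_s: 19.85
eef_pos: [0.3432, -0.0479, 0.3995]
ee_rot: [0.002, 0.266, 0.964, 0.001]
force: [0.4, 0.4, -0.2]
opening: 0.0004
```

```bash
python3 -c "
from m import *
now('wrist11');cap('top','top11');cap('side','side11')"
```

```text
t 19.9 pos [344.4 -47.  399.2] F [ 0.8  0.4 -0.5] theta 5.643 Ft,Fr [-0.3 -0.9]
```

View pics/wrist11.png

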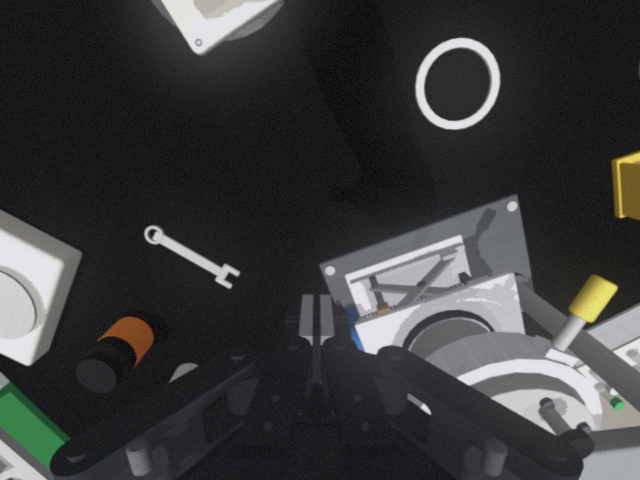

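View pics/top11.png

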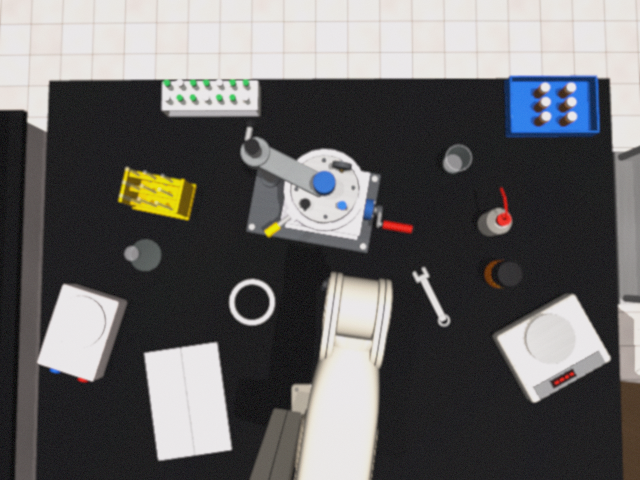

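View pics/side11.png

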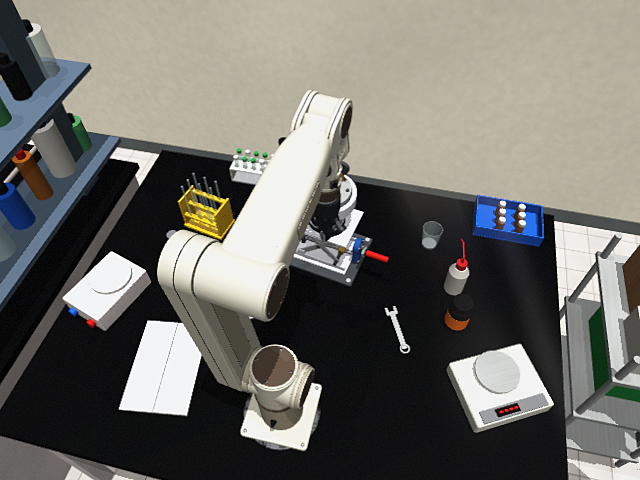

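Lever is at (271,229) in the top view; I'll check its angle and whether the crank stayed put.

Run:
```python
from h import *
t,w=load('top11'),load('wrist11')
a=redgrip(t,(260,215,285,240),'y');b=redgrip(w,(560,265,625,330),'y')
x,r=tri((t,*a[1]),(w,*b[1]));print(a[1],b[1],x,r)
d=x[:2]-[.586,.001];ang=np.rad2deg(np.arctan2(d[1],d[0]));print('lever angle',ang,'r',np.hypot(*d),'ring',np.deg2rad(169.9-ang)+.2)
g=redgrip(t,(370,205,430,245));e=sorted(g[3],key=lambda p:p[0])
print('crank grip',g[1],onz(t,*g[1],.118))
d=bot.sense();print(d['time_s'],d['qd'].round(3))
```

```text
[271.61111111 229.56790123] [592.83091437 297.98258345] [0.49481063 0.12475555 0.29708397] [np.float64(0.0009291257468536361), np.float64(0.0009291257468536658)]
lever angle 126.38467196630012 r 0.15372357820390195 ring 0.959485749273453
crank grip [397.28428094 226.51170569] [ 0.51639525 -0.18116435  0.118     ]
20.0 [ 0.025  0.019  0.003  0.003 -0.01  -0.001]
```

>>> apply_moves(
  commands=[
    [[0,0,0],0],
    [[0,0,0],0],
    [[0,0,0],0],
  ],
)

```text
time_s: 20.3
eef_pos: [0.3449, -0.0459, 0.3978]
ee_rot: [-0.0, 0.263, 0.965, 0.0]
force: [0.1, 0.1, 0.2]
opening: 0.0001
```

```bash
python3 -c "
from bench import bot
print(bot.job_done())"
```

```text
the job is handed in; nothing more can be done
None
```

The reactor is closed and the job was handed in at about 20 s.

- **Crank:** I wound it clockwise from about -0.42 rad to 5.35 rad. The load rose from about 11.5–12 N of plain winding to about 18 N on the last slow step. That is 6–6.5 N above plain, against a target of 6 and limits of 3 to 9. I then eased off the load and let go, and the top view afterwards showed the crank still at that angle.
- **Locking ring:** I pushed the yellow lever with the closed fingers until it met the stop, at about 22 N with no further movement. The cameras then put the ring at 0.96 ± 0.02 rad, against 0.95 for fully home.
- **Rest of the bench:** the last pictures showed the other objects where they started, and the robot was touching nothing (0.2 N at the wrist).

**Disagreements and limits:**
- With the arm at rest, the crank load read lower, 16.6–17.5 N, as the text warned.
- My first guess of the crank circle was 1–2 mm off. This put up to about 22 N of sideways load on the grip near the bottom of the turn, before I re-centred the path.
- The seating of the gasket was judged from the crank load only. I could not see the gasket directly.

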